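Snap the bento lid shut

ROBOT

A 6-joint arm with a two-finger parallel gripper is mounted at the origin on the work surface. World frame = base frame: x ahead of the robot, y to its left, z up, the work surface at z = 0. Lengths are in mm, angles in rad, forces in N, time in s.
With the tool pointing down it reaches from about 350 to 775 mm from the base axis. Payload 7.3 kg.
Tool frame: the origin (TCP) lies on the front face of the gripper's body, between the roots of the fingers; the fingertips stand 66 mm ahead of it and the grasp point (between the pads) lies 47 mm ahead of it (bot.tip_extent is the distance from the TCP to the fingertips, in mm); z points along the fingers, y is the line along which they close (so a half turn about z gives the same grasp; the last joint's range is limited). The gripper opens to 92 mm and grips with 3 to 60 N. Pads are 19 mm wide; open, the fingers measure 130 mm over their backs; the gripper's body (75 mm by 190 mm) begins 47 mm behind the grasp point.
Start: joints at [-1.41, 0.342, 1.524, -0, 1.275, -0.146], TCP at [158.577, -500.492, 292.241] pointing down, gripper open.
Joint ranges: [-2.53, 2.53], [-0.77, 2.02], [0.04, 2.7], [-1, 4.14], [0.28, 2.66], [-3.11, 3.11]. Speed limits (rad/s): [2.57, 2.57, 3.14, 3.14, 3.14, 3.14].

INTERFACE

Orientations are given as [roll, pitch, yaw] about the fixed x, y, z axes, in that order (R = Rz(yaw) Ry(pitch) Rx(roll)).
In Python, from plant import readout, viewer, order, bot gives the robot as it stands.
- The arm moves only by the shell command python3 -m creep 'ROWS'. ROWS is text: rows parted by semicolons, each of 7 numbers parted by spaces: the shift along the world's x, y, z in m, then the turn, a rotation vector about the world's x, y, z in rad, then the opening in per cent of the stroke, from 0 (shut) to 100 (fully open). A call has 1 to 8 rows; each row shifts and turns the commanded pose from where the row before left it; what a row does not reach is not made up. A row lasts 1/12 s, in which the tool goes at most 41.7 mm and 7.16 degrees, less where a joint would pass 70% of its speed; a pose out of reach is approached as far as the arm can. A call is refused whole if a number of a shift passes 0.0417 or a number of a turn 0.125, either way. A call with a gripper value outside its range is refused whole. The fingers move at their own pace and stop on an object; the grip force is fixed at half the most. Time passes only in rows, so rows that do not move let the fingers close. It gives the time, the measured TCP pose, the force, the opening and the grip force at its end, in the units of the state.
- readout.get_obs(): the state, without advancing time (a new reading comes with each control period).
- viewer.capture(name): name is "scene" or "top" or "wrist"; returns the picture (400x640x3 uint8, red, green, blue); there is no depth.
- viewer.camera_info(name): a dict with "fx", "fy", "cx", "cy" (pixels), "origin" and "rotation" of the camera in the world. Camera axes: x right, y up, looking along -z (the intrinsics and any distortion apply to the point x, -y, -z); pixel columns grow to the right and rows downward; lengths in mm; the calibration is good to about 2 mm. A picture is of the moment at which its call begins: read the wrist's pose just before it. camera_info takes no time and is no camera call; for the wrist camera it gives the pose at the moment of the call.
- order.close_job(): hands the job in; it is judged then, once.
The state is a dict: "time": time; "joint_positions": joint angles; "dq": joint speeds; "tau": joint torques, N m; "tool_pos": TCP position; "tcp_rot": TCP orientation; "contact_force": force on the tool from outside, world axes, zero at the start; "moment": the same for the moment, N m; "grip_width": finger opening in mm; "finger_force": force on a finger pad.
Only numpy, scipy, OpenCV 4.12 (cv2) and the standard library are available. Lean on these libraries where they do the work, as an engineer would, in place of code of your own. Each camera call takes 0.05 s, during which the arm holds its last target. There are 200 camera calls.

TASK

The lid lies on the bento box, but the four sections of its rim still stand up. Without picking anything up, press each of the four rim sections down with the fingertips until it clicks shut and stays down, leaving the box standing where it is on the counter. Do not disturb the rice paddle, the baking cups or the chopstick rest, and finish clear of everything.

Things in the scene. Friction and masses are not known exactly. Their poses are not given: they have to be found in the camera images.
- bento: black two-tier bento box with its lid, loose on the counter, about 0.9 kg, 130 (x) x 200 (y) mm and 108 mm high to the lid's centre panel and fixed corners; origin at the centre of its underside, z up. Along each of its four sides the lid rim has one snap section, a flat bar on the outer 27 mm of the lid, standing 8.5 mm above the centre panel while open, 1.5 mm when shut
- snap_front_top (a point): centre of the flat top of one snap section of the lid rim: 118 mm long x 27 mm wide, on the long side facing the bento's -x; about (-53, 0) mm from the bento's centre in the bento's frame, moves with the section; 116.5 mm above the counter while open, 109.5 mm when clicked shut
- snap_front (a joint): how far that section is pressed down, m: 0 open (raised), 0.007 clicked shut. It slides straight down, resists with up to about 8 N, springs back up if let go before about 4.5 mm, then snaps down and stays
- snap_back_top (a point): centre of the flat top of one snap section of the lid rim: 118 mm long x 27 mm wide, on the long side facing the bento's +x; about (53, 0) mm from the bento's centre in the bento's frame, moves with the section; 116.5 mm above the counter while open, 109.5 mm when clicked shut
- snap_back (a joint): how far that section is pressed down, m: 0 open (raised), 0.007 clicked shut. It slides straight down, resists with up to about 8 N, springs back up if let go before about 4.5 mm, then snaps down and stays
- snap_right_top (a point): centre of the flat top of one snap section of the lid rim: 72 mm long x 27 mm wide, on the short end facing the bento's -y; about (0, -88) mm from the bento's centre in the bento's frame, moves with the section; 116.5 mm above the counter while open, 109.5 mm when clicked shut
- snap_right (a joint): how far that section is pressed down, m: 0 open (raised), 0.007 clicked shut. It slides straight down, resists with up to about 8 N, springs back up if let go before about 4.5 mm, then snaps down and stays
- snap_left_top (a point): centre of the flat top of one snap section of the lid rim: 72 mm long x 27 mm wide, on the short end facing the bento's +y; about (0, 88) mm from the bento's centre in the bento's frame, moves with the section; 116.5 mm above the counter while open, 109.5 mm when clicked shut
- snap_left (a joint): how far that section is pressed down, m: 0 open (raised), 0.007 clicked shut. It slides straight down, resists with up to about 8 N, springs back up if let go before about 4.5 mm, then snaps down and stays
- paddle: wooden rice paddle lying flat, 200 mm long along its x (blade, 60 mm wide, to +x), 9 mm thick, loose; origin on its underside. Leave it alone
- cup_a: orange baking cup, 68 mm across the rim, 32 mm high, loose; origin at the centre of its underside. Leave it alone
- cup_b: orange baking cup like the other. Leave it alone
- rest: white ceramic chopstick rest, 60 (x) x 20 x 14 mm, loose; origin at the centre of its underside. Leave it alone
There are look-alikes about, which are no part of the job. Several things have the shape of the bento; the one meant has the colours described above.

How it is judged:
By the outcome, as a careful person would: the job done as asked, in the order asked, and still so for the second after the job is handed in, with the robot touching nothing.
It also fails if it takes over 45 s, if anything falls off the work surface, if the arm or the gripper's body presses on something with over 40 N, if the wrist force passes 120 N, or if a joint passes its speed limit or range.

## Working session

There is one attempt and no reset: what is moved stays moved. The work goes in short steps, Python scripts to look and compute and a shell command to move; the robot and the scene stay as the last step left them, time stands still between calls to the robot, and variables do not carry over. Pictures are saved under pics/ and viewed, at most 10 in all, crops included, and the job is handed in when it is done.

```bash
mkdir -p pics && python3 - <<'E'
from plant import readout, viewer, order, bot
import cv2
o=readout.get_obs();print(o)
for n in("scene","top"):
    cv2.imwrite(f"pics/{n}0.png",viewer.capture(n)[:,:,::-1]);print(n,viewer.camera_info(n))
E
```

```text
{'time': 0.0, 'joint_positions': array([-1.40996618e+00,  3.42760965e-01,  1.52500002e+00, -1.23975394e-05,
        1.27539849e+00, -1.46007265e-01]), 'dq': array([-0.00078066,  0.00026424, -0.00112655,  0.00081562, -0.00066467,
       -0.00037092]), 'tau': array([-1.05420484e-03, -4.31246889e+01, -2.44221032e+01,  7.18700350e-02,
        5.59714402e-02, -9.08554171e-05]), 'tool_pos': array([ 158.5401792 , -500.17682134,  291.53096602]), 'tcp_rot': array([-3.14004078e+00, -2.16226796e-04,  3.06840864e-01]), 'contact_force': array([-1.19855554,  0.91559569, -0.02430655]), 'moment': array([-0.01302336, -0.05765671, -0.05260443]), 'finger_force': 0.0, 'grip_width': 91.64635607797698}
scene {'fx': 440.9903888985421, 'fy': 440.9903888985421, 'cx': 325.51166087776426, 'cy': 196.26241950505516, 'origin': array([1429.9540485 ,  285.36196161,  891.4197419 ]), 'rotation': array([0.87232567, 0.01916669, 1.81372502])}
top {'fx': 401.8835788380248, 'fy': 401.8835788380248, 'cx': 317.32301257930214, 'cy': 198.77641185937276, 'origin': array([352.40078811,  55.0662725 , 923.78147823]), 'rotation': array([ 0.23206397, -0.00608118, -1.65118702])}
```

View pics/top0.png

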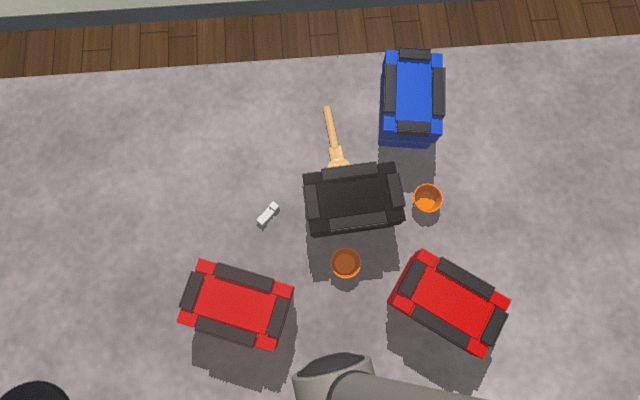

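View pics/scene0.png

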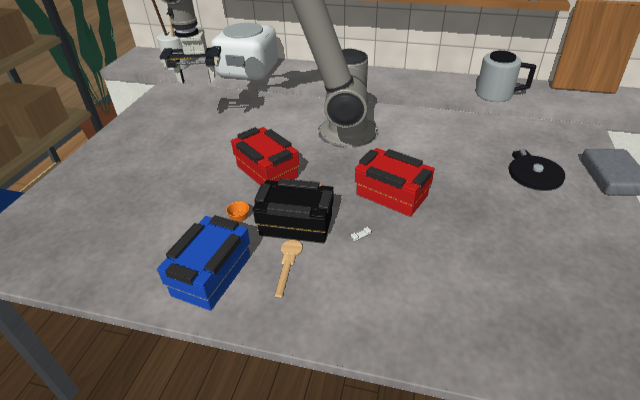

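The black bento is in the middle of the top view, at about (354,198), with the paddle blade above it at (340,158). The cups are at (428,198) and (346,263), the rest is at (268,214), and the blue and red boxes are look-alikes. I'll crop in for precise section centres.

```bash
python3 - <<'E'
import cv2,numpy as np
i=cv2.imread("pics/top0.png")[145:255,290:450]
i=np.clip(i.astype(float)*2,0,255).astype('uint8')
cv2.imwrite("pics/crop0.png",cv2.resize(i,None,fx=5,fy=5,interpolation=cv2.INTER_CUBIC))
E
cat > h.py <<'E'
import numpy as np
from scipy.spatial.transform import Rotation as R
from plant import viewer
def ray(ci,px,z):
    d=R.from_euler('xyz',ci['rotation']).apply([(px[0]-ci['cx'])/ci['fx'],-(px[1]-ci['cy'])/ci['fy'],-1])
    o=np.array(ci['origin']);return o+d*(z-o[2])/d[2]
def proj(ci,p):
    q=R.from_euler('xyz',ci['rotation']).inv().apply(np.array(p)-ci['origin'])
    return ci['cx']-ci['fx']*q[0]/q[2],ci['cy']+ci['fy']*q[1]/q[2]
E
python3 - <<'E'
from h import *
ci=viewer.camera_info("top")
for n,p,z in[("L",(311.5,200),116),("R",(397,186),116),("T",(350,171),116),("B",(357,221),116),("cupR",(428,197),32),("cupB",(346,263),32),("pad",(340,158),9),("padend",(327,108),9),("rest",(268,214),14)]:print(n,ray(ci,p,z).round())
E
```

```text
L [541.  47. 116.]
R [ 556. -133.  116.]
T [597. -38. 116.]
B [489. -42. 116.]
cupR [ 546. -220.   32.]
cupB [412. -18.  32.]
pad [663. -30.   9.]
padend [795. -10.   9.]
rest [539. 148.  14.]
```

View pics/crop0.png

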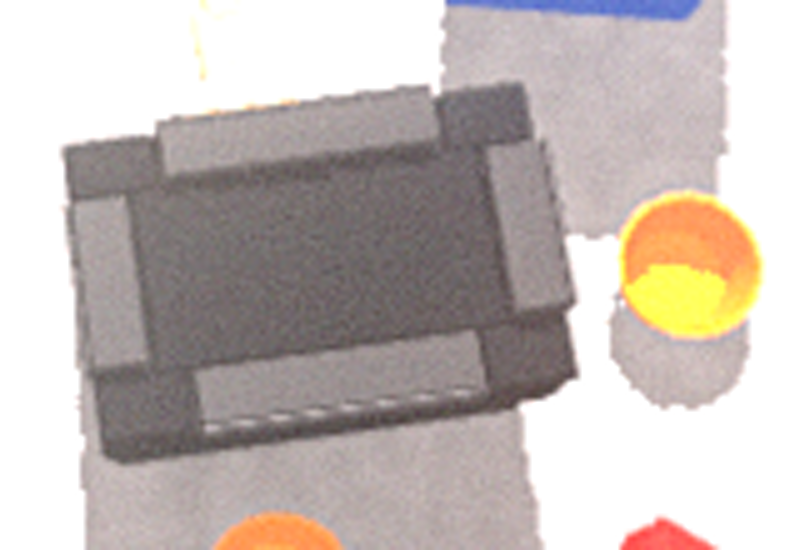

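```bash
python3 - <<'E'
from h import *
import cv2
ci=viewer.camera_info("top")
C={}
for n,p in dict(T=(298.5,134),B=(341,380),L=(112,281),R=(531,224)).items():
    C[n]=ray(ci,(290+p[0]/5-.4,145+p[1]/5-.4),116.5)[:2];print(n,C[n].round(1))
print("c",(C['T']+C['B'])/2,(C['L']+C['R'])/2,"len",np.linalg.norm(C['T']-C['B']),np.linalg.norm(C['L']-C['R']))
v=C['T']-C['B'];w=C['L']-C['R'];print("yaw",np.arctan2(v[1],v[0]),np.arctan2(-w[0],w[1]))
E
```

```text
T [595.7 -36.8]
B [490.1 -43.8]
L [538.8  46.1]
R [ 549.3 -129.3]
c [542.90601874 -40.28054289] [544.01551735 -41.59916405] len 105.88073300401142 175.7840645802817
yaw 0.065803575683708 0.059776429658779086
```

```bash
python3 -m creep '0.026 0.025 0 0 0 -0.12 0;0.028 0.0265 0 0 0 -0.12 0;0.028 0.0265 0 0 0 0 0;0.028 0.0265 0 0 0 0 0;0.028 0.0265 0 0 0 0 0;0.028 0.0265 0 0 0 0 0;0.028 0.0265 0 0 0 0 0;0.028 0.0265 0 0 0 0 0' && python3 -m creep '0.028 0.0265 0 0 0 0 0;0.028 0.0265 0 0 0 0 0;0.028 0.0265 0 0 0 0 0;0.028 0.0265 -0.01 0 0 0 0;0.028 0.0265 -0.015 0 0 0 0;0.029 0.0285 -0.01 0 0 0 0;0 0 -0.03 0 0 0 0;0 0 0 0 0 0 0'
```

```text
time: 0.77
tool_pos: [380.9, -289.0, 292.1]
tcp_rot: [-3.141, 0.0, 0.07]
contact_force: [0.2, -1.4, 0.3]
grip_width: 42.8
finger_force: 0.0
time: 1.43
tool_pos: [547.5, -127.1, 221.9]
tcp_rot: [-3.138, 0.009, 0.074]
contact_force: [-1.4, 0.3, -1.3]
grip_width: 0.4
finger_force: 0.0
```

```bash
python3 -m creep '0 0 0 0 0 0 0;0 0 0 0 0 0 0;0.001 -0.003 -0.02 0 0 0 0;0 0 -0.012 0 0 0 0;0 0 0 0 0 0 0;0 0 0 0 0 0 0' && python3 - <<'E'
from plant import viewer,bot
import cv2
from h import *
print(bot.tip_extent)
cv2.imwrite("pics/w1.png",viewer.capture("wrist")[:,:,::-1])
E
```

```text
time: 1.93
tool_pos: [549.6, -133.9, 196.6]
tcp_rot: [3.141, -0.001, 0.068]
contact_force: [0.3, -0.5, 0.7]
grip_width: 0.5
finger_force: 0.0
65.5
```

View pics/w1.png

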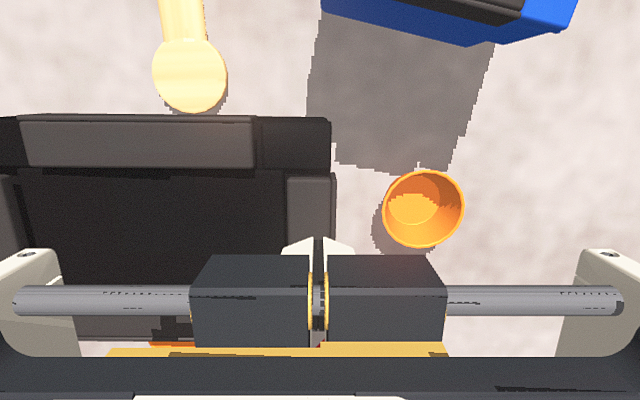

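The shut fingertips (column ~318) hang over the right section (columns 287–335), slightly outboard. The paddle (190,75) and the cup (423,208) are clear.

```bash
python3 -m creep '0 0.004 -0.012 0 0 0 0;0 0 -0.003 0 0 0 0;0 0 -0.002 0 0 0 0;0 0 -0.002 0 0 0 0;0 0 -0.002 0 0 0 0;0 0 0 0 0 0 0'
```

```text
time: 2.48
tool_pos: [550.0, -129.1, 175.3]
tcp_rot: [3.141, -0.001, 0.07]
contact_force: [-0.2, -0.4, 5.2]
grip_width: 0.7
finger_force: 2.5
```

```bash
python3 -m creep '0 0 -0.001 0 0 0 0;0 0 -0.001 0 0 0 0;0 0 0 0 0 0 0'
```

```text
time: 2.73
tool_pos: [550.0, -129.1, 175.1]
tcp_rot: [3.14, -0.002, 0.07]
contact_force: [-6.0, 1.9, 18.6]
grip_width: 0.7
finger_force: 9.3
```

Right has bottomed at 18.6 N. Next is front.

```bash
python3 -m creep '0 0 0.012 0 0 0 0;0 0 0.012 0 0 0 0;-0.02 0.028 0 0 0 0 0;-0.02 0.028 0 0 0 0 0;-0.02 0.029 0 0 0 0 0;0 0 0 0 0 0 0;0 0 0 0 0 0 0' && python3 -m creep '0 0 -0.012 0 0 0 0;0 0 -0.003 0 0 0 0;0 0 -0.002 0 0 0 0;0 0 -0.002 0 0 0 0;0 0 -0.002 0 0 0 0;0 0 -0.0015 0 0 0 0;0 0 -0.0015 0 0 0 0;0 0 0 0 0 0 0'
```

```text
time: 3.32
tool_pos: [489.2, -42.8, 196.7]
tcp_rot: [3.141, -0.0, 0.072]
contact_force: [0.4, -0.1, -0.4]
grip_width: 0.6
finger_force: 0.0
time: 3.98
tool_pos: [490.0, -44.3, 175.0]
tcp_rot: [3.14, -0.001, 0.07]
contact_force: [-7.9, 0.5, 25.3]
grip_width: 0.3
finger_force: 12.8
```

Front has bottomed too. Next is left, at (538,47).

```bash
python3 -m creep '0 0 0.012 0 0 0 0;0 0 0.012 0 0 0 0;0.016 0.031 0 0 0 0 0;0.016 0.031 0 0 0 0 0;0.016 0.029 0 0 0 0 0;0 0 0 0 0 0 0;0 0 0 0 0 0 0' && python3 -m creep '0 0 -0.012 0 0 0 0;0 0 -0.003 0 0 0 0;0 0 -0.002 0 0 0 0;0 0 -0.002 0 0 0 0;0 0 -0.002 0 0 0 0;0 0 -0.0015 0 0 0 0;0 0 -0.0015 0 0 0 0;0 0 0 0 0 0 0'
```

```text
time: 4.57
tool_pos: [538.0, 48.2, 195.8]
tcp_rot: [3.141, 0.001, 0.072]
contact_force: [0.3, -0.5, 0.3]
grip_width: -0.1
finger_force: 0.0
time: 5.23
tool_pos: [537.5, 46.5, 175.0]
tcp_rot: [3.14, -0.001, 0.07]
contact_force: [-8.9, -1.6, 21.5]
grip_width: 0.3
finger_force: 10.9
```

Left is done. Next is back, at (596,-37).

```bash
python3 -m creep '0 0 0.012 0 0 0 0;0 0 0.012 0 0 0 0;0.02 -0.028 0 0 0 0 0;0.02 -0.028 0 0 0 0 0;0.018 -0.028 0 0 0 0 0;0 0 0 0 0 0 0;0 0 0 0 0 0 0' && python3 -m creep '0 0 -0.012 0 0 0 0;0 0 -0.003 0 0 0 0;0 0 -0.002 0 0 0 0;0 0 -0.002 0 0 0 0;0 0 -0.002 0 0 0 0;0 0 -0.0015 0 0 0 0;0 0 -0.0015 0 0 0 0;0 0 0 0 0 0 0'
```

```text
time: 5.82
tool_pos: [595.9, -38.6, 195.8]
tcp_rot: [3.142, 0.001, 0.067]
contact_force: [-0.8, 0.2, -0.1]
grip_width: 0.3
finger_force: 0.0
time: 6.48
tool_pos: [595.6, -36.1, 175.0]
tcp_rot: [3.142, -0.001, 0.07]
contact_force: [-7.5, 1.4, 20.0]
grip_width: 0.3
finger_force: 9.4
```

Now I'll lift, withdraw back toward the start to clear the top view, and check.

```bash
python3 -m creep '0 0 0.02 0 0 0 0;0 0 0.035 0 0 0 0;0 0 0.035 0 0 0 0;0 0 0.02 0 0 0 0;-0.02 -0.033 0 0 0 0 0;-0.02 -0.033 0 0 0 0 0;-0.02 -0.033 0 0 0 0 0;-0.02 -0.033 0 0 0 0 0' && python3 -m creep '-0.02 -0.033 0 0 0 0 0;-0.02 -0.033 0 0 0 0 0;-0.02 -0.033 0 0 0 0 0;-0.02 -0.033 0 0 0 0 0;-0.02 -0.033 0 0 0 0 0;-0.02 -0.033 0 0 0 0 0;-0.02 -0.033 0 0 0 0 0;0 0 0 0 0 0 0' && python3 - <<'E'
from plant import viewer
import cv2,numpy as np
i=viewer.capture("top")[:,:,::-1];cv2.imwrite("pics/top1.png",i)
def c(j): return cv2.resize(np.clip(j[90:290,240:460].astype(float)*2,0,255).astype('uint8'),None,fx=1.8,fy=1.8,interpolation=cv2.INTER_CUBIC)
a=cv2.imread("pics/top0.png")
cv2.imwrite("pics/cmp.png",np.hstack([c(a),c(i)]))
s=viewer.capture("scene")[:,:,::-1];b=cv2.imread("pics/scene0.png")
d=lambda j:cv2.resize(np.clip(j[160:310,220:390].astype(float)*2,0,255).astype('uint8'),None,fx=2.3,fy=2.3,interpolation=cv2.INTER_CUBIC)
cv2.imwrite("pics/cmps.png",np.hstack([d(b),d(s)]))
E
```

```text
time: 7.15
tool_pos: [514.6, -169.2, 282.4]
tcp_rot: [-3.141, 0.0, 0.071]
contact_force: [0.3, -0.5, -0.5]
grip_width: 0.5
finger_force: 0.0
time: 7.82
tool_pos: [372.4, -404.6, 282.1]
tcp_rot: [3.139, 0.001, 0.065]
contact_force: [0.1, -0.9, 0.5]
grip_width: 0.6
finger_force: 0.0
```

View pics/cmp.png

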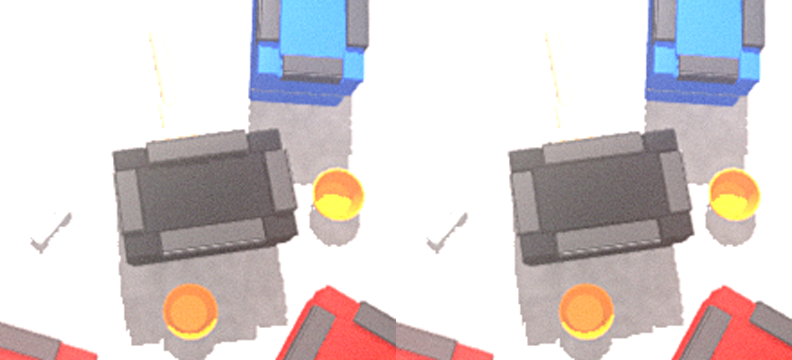

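View pics/cmps.png

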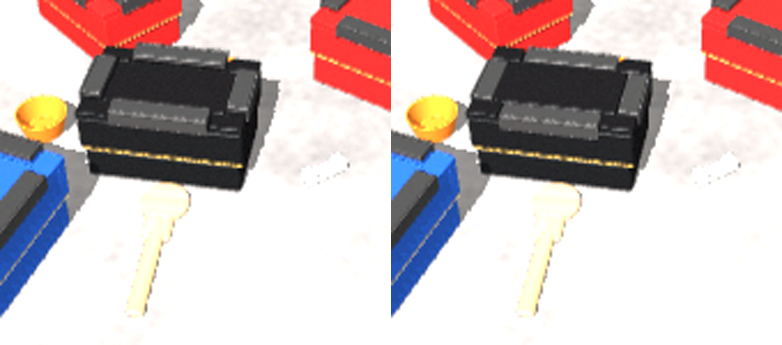

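All four sections now sit flush in both views: after, the back bar is lower at (550,122) and the front bar at (555,60). The box, paddle, cups and rest have not moved, so I'm handing in.

```bash
python3 -c "
from plant import order
print(order.close_job())"
```

```text
the job is handed in; nothing more can be done
None
```

All four rim sections of the black bento are pressed shut and were still down in the final pictures; the box, paddle, cups and chopstick rest look unmoved, the arm is clear, and the job was handed in at about 8 s (the verdict wasn't shown).

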